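# Close up the loaded rotor analyser

### The job

Two bench analysers stand with their tray out and lid half open. On the one whose tray carries the round rotor disc, push the tray fully home with the fingertips, and after that push its lid down until it is fully shut. Leave the disc lying in its tray, do not pick anything up, and leave the empty analyser and the other things as they are.

Things in the scene. Friction and masses are not known exactly. Their poses are not given: they have to be found in the camera images.
- loaded: the analyser whose tray carries the rotor disc. Fixed to the bench, 285 deep (x) x 150 wide (y). Origin: centre of its footprint on the bench; its x axis points from its front to its back (into the machine), z up. Low front part: the tray chamber, 86 high, from x = -142 to -8, under the lid; behind it the housing, 190 high, from x = -8 to +142. Stands left or right of the other one
- loaded_tray (a joint): the tray's slide, m: 0 = fully home, grows as the tray comes out towards the front; end stop at 0. Needs about 2 N to move and stays where it is left. It starts 45 to 75 mm out
- loaded_lid (a joint): the chamber lid's hinge, rad: 0 = shut flat on the chamber, grows as it opens upwards, end stop at 1.25. Stiff: stays where it is left, about 1 to 2 N at its free edge pushes it down. It starts half open, 0.75 to 1.05
- loaded_tray_face (a point): centre of the outer face of the tray's black front panel, 116 wide x 46 high x 14 thick; it is 44 mm above the bench; same axes as the analyser's body, so the tray goes home along +x. Fully home this face stands 10 mm proud of the chamber's front
- loaded_lid_press (a point): point on the lid's upper (outer) face, mid-width, 92 mm from the hinge line and 18 mm from the free front edge. White lid, 110 long x 150 wide x 7 thick, with a 4 mm high look-only ridge in its last 8 mm at the free edge. Axes turn with the lid: z is the outward normal of the upper face, x points to the hinge; with the lid shut they equal the body's axes and the point is 92.5 mm above the bench
- loaded_lid_hinge (a point): point on the hinge line's middle, level with the lid's upper face (7 mm off the hinge axis along the lid's z). The hinge axis lies at x = -8.5, z = 85.5 mm in the body's frame, along its y; the lid swings up and back about it
- spare: the other analyser, same make, tray empty; leave it alone. Fixed to the bench, 285 deep (x) x 150 wide (y). Origin: centre of its footprint on the bench; its x axis points from its front to its back (into the machine), z up. Low front part: the tray chamber, 86 high, from x = -142 to -8, under the lid; behind it the housing, 190 high, from x = -8 to +142. Stands left or right of the other one
- spare_tray (a joint): the tray's slide, m: 0 = fully home, grows as the tray comes out towards the front; end stop at 0. Needs about 2 N to move and stays where it is left. It starts 45 to 75 mm out
- spare_lid (a joint): the chamber lid's hinge, rad: 0 = shut flat on the chamber, grows as it opens upwards, end stop at 1.25. Stiff: stays where it is left, about 1 to 2 N at its free edge pushes it down. It starts half open, 0.75 to 1.05
- spare_tray_face (a point): centre of the outer face of the tray's black front panel, 116 wide x 46 high x 14 thick; it is 44 mm above the bench; same axes as the analyser's body, so the tray goes home along +x. Fully home this face stands 10 mm proud of the chamber's front
- spare_lid_press (a point): point on the lid's upper (outer) face, mid-width, 92 mm from the hinge line and 18 mm from the free front edge. White lid, 110 long x 150 wide x 7 thick, with a 4 mm high look-only ridge in its last 8 mm at the free edge. Axes turn with the lid: z is the outward normal of the upper face, x points to the hinge; with the lid shut they equal the body's axes and the point is 92.5 mm above the bench
- spare_lid_hinge (a point): point on the hinge line's middle, level with the lid's upper face (7 mm off the hinge axis along the lid's z). The hinge axis lies at x = -8.5, z = 85.5 mm in the body's frame, along its y; the lid swings up and back about it
- loaded_seat (a point): centre of the rotor seat on the floor of the loaded analyser's tray, 26 mm above the bench, moves with the tray; 73 mm behind the tray's front face
- disc_center (a point): centre of the underside of the grey rotor disc, 92 dia x 10 thick, round wells on top, which sits on the spindle of the loaded tray inside the tray's 8 mm high rim and rides along with it. It is only held down by its weight: it can be lifted up along the spindle, not moved sideways
- vial: small amber glass jar, 28 dia x 60 tall, standing between the two trays (mm). Bystander, loose; origin at the centre of its underside
- cone: steel ear cone standing on its wide end, 34 dia x 70 tall, between the two housings (mm). Bystander, loose; origin at the centre of its underside
- pipette: white and blue hand pipette lying on the bench, about 240 long, 28 thick; origin on the underside (mm). Bystander, loose
- icepacks: stack of two blue ice packs, 160 x 100 x 62 (mm). Bystander, loose; origin at the centre of its underside

How it is judged:
By the outcome, as a careful person would: the job done as asked, in the order asked, and still so for the second after the job is handed in, with the robot touching nothing.
It also fails if it takes over 38 s, if anything falls off the work surface, if the arm or the gripper's body presses on something with over 40 N, if the wrist force passes 120 N, or if a joint passes its speed limit or range.

### The arm

A 6-joint arm with a two-finger parallel gripper is mounted at the origin on the work surface. World frame = base frame: x ahead of the robot, y to its left, z up, the work surface at z = 0. Lengths are in mm, angles in rad, forces in N, time in s.
With the tool pointing down it reaches from about 350 to 875 mm from the base axis. Payload 4.2 kg.
Tool frame: the origin (TCP) lies between the finger pads; the fingertips stand 17 mm ahead of it and the grasp point (between the pads) lies 2 mm behind it; z points along the fingers, y is the line along which they close (so a half turn about z gives the same grasp; the last joint's range is limited). The gripper opens to 85 mm and grips with 20 to 120 N. Pads are 22 mm wide; open, the fingers measure 114 mm over their backs; the gripper's body (76 mm by 85 mm) begins 54 mm behind the grasp point. The pads swing forward as they close: fully open they stand 13 mm farther back than shut.
Start: joints at [1.535, 0.385, 0.008, 0, -1.194, -0.259], TCP at [181.561, 598.026, 224.312] pointing down, gripper open.
Joint ranges: [-3.14, 3.14], [-1.21, 2.06], [-1.07, 1.41], [-3.16, 2.05], [-2.99, -0.16], [-3.1, 3.1]. Speed limits (rad/s): [2.79, 2.79, 3.14, 3.14, 3.14, 3.14].

### API

Orientations are given as a unit quaternion [x, y, z, w].
In Python, from bench import arm, get_image, get_calibration, job_done gives the robot as it stands (arm), with the cameras as plain functions and the job as plain functions.
- The arm moves only by the shell command python3 jog.py 'ROWS' [OPENING]. ROWS is rows parted by semicolons, their numbers by spaces, 1 to 10 of them, each of 6 numbers: dx, dy, dz in mm, then a rotation vector rx, ry, rz in rad; each row is the pose to reach, as a shift and turn from the pose commanded when the command began, along the tool's axes at that moment; what a row does not reach only later rows make up. A row lasts 1/10 s, in which the tool goes at most 50 mm and 0.15 rad, less where a joint would pass 70% of its speed; a pose out of reach is approached as far as the arm can. OPENING is the finger opening in mm, set as the command begins (- or left out keeps the last). The fingers move at their own pace and stop on an object; the grip force is fixed at half the most. Time passes only in rows, so rows that do not move let the fingers close. It prints the time, the measured TCP pose, the force, the opening and the grip force at its end.
- arm.read_state(): the state, without advancing time (a new reading comes with each control period).
- get_image(name): name is "scene" or "top" or "wrist"; returns the picture (384x512x3 uint8, blue, green, red); there is no depth.
- get_calibration(name): a dict with "K" (3x3 intrinsics, pixels), "D" ([k1, k2, p1, p2, k3] as OpenCV has them; the pictures are not rectified), "rvec" (rotation vector, rad) and "tvec" (3), from world to camera coordinates, as OpenCV has them. Camera axes: x right, y down, z forward; pixel columns grow to the right and rows downward; lengths in mm; the calibration is good to about 2 mm. A picture is of the moment at which its call begins: read the wrist's pose just before it. get_calibration takes no time and is no camera call; for the wrist camera it gives the pose at the moment of the call.
- job_done(): hands the job in; it is judged then, once.
The state is a dict: "clock": time; "joints": joint angles; "joint_vel": joint speeds; "joint_efforts": joint torques, N m; "position": TCP position; "ee_rot": TCP orientation; "contact_force": force on the tool from outside, world axes, zero at the start; "wrist_torque": the same for the moment, N m; "gripper_width": finger opening in mm; "grasp_force": force on a finger pad.
Only numpy, scipy, OpenCV 4.12 (cv2) and the standard library are available. Lean on these libraries where they do the work, as an engineer would, in place of code of your own. Each camera call takes 0.05 s, during which the arm holds its last target. There are 200 camera calls.

## Working session

There is one attempt and no reset: what is moved stays moved. The work goes in short steps, Python scripts to look and compute and a shell command to move; the robot and the scene stay as the last step left them, time stands still between calls to the robot, and variables do not carry over. Pictures are saved under pics/ and viewed, at most 10 in all, crops included, and the job is handed in when it is done.

```bash
ls; mkdir -p pics; python3 - <<'E'
from bench import arm, get_image, get_calibration, job_done
import cv2
for n in("scene","top"):
    c=get_calibration(n); print(n,c)
    cv2.imwrite(f"pics/{n}0.png",get_image(n))
print(arm.read_state())
E
```

```text
bench.py
jog.py
pics
scene {'K': array([[371.31420292,   0.        , 256.63686689],
       [  0.        , 371.31420292, 188.86616951],
       [  0.        ,   0.        ,   1.        ]]), 'D': array([-0.0065847,  0.       ,  0.       ,  0.       ,  0.       ]), 'rvec': array([ 2.4397528 ,  0.30055519, -0.09566152]), 'tvec': array([-592.3722062 ,  -62.99995952, 1172.79403522])}
top {'K': array([[477.82887238,   0.        , 255.04248026],
       [  0.        , 477.82887238, 186.91124658],
       [  0.        ,   0.        ,   1.        ]]), 'D': array([-0.058085,  0.      ,  0.      ,  0.      ,  0.      ]), 'rvec': array([ 2.18255919, -2.20537671,  0.06963049]), 'tvec': array([  -7.07932922,  609.80878995, 1409.8840847 ])}
{'clock': 0.1, 'joints': array([ 1.53460565e+00,  3.85491899e-01,  6.76840277e-03, -4.14979084e-04,
       -1.19400922e+00, -2.58573577e-01]), 'joint_vel': array([-0.00122655, -0.00241668,  0.00423617,  0.00150298,  0.00028149,
        0.00132382]), 'joint_efforts': array([-7.20890439e-04, -3.93319237e+01,  1.88928598e+01,  4.19797629e+00,
       -2.58332788e-03,  3.91240064e-06]), 'position': array([181.42162551, 597.53340738, 223.32888614]), 'ee_rot': array([ 9.89147176e-01, -1.46924773e-01, -8.42359341e-05,  9.83618369e-04]), 'contact_force': array([ 0.2513632 , -0.18284542, -0.85713872]), 'wrist_torque': array([-0.00044311,  0.0147095 , -0.05032031]), 'grasp_force': 0.0, 'gripper_width': 85.26214985533407}
```

View pics/scene0.png

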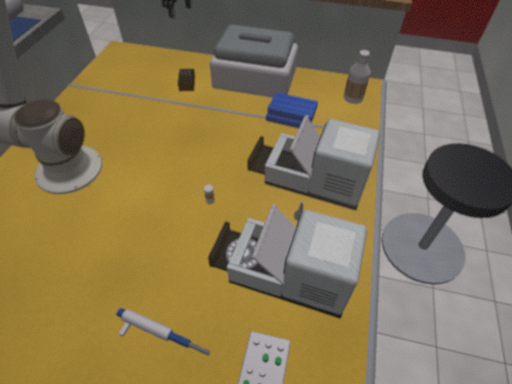

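View pics/top0.png

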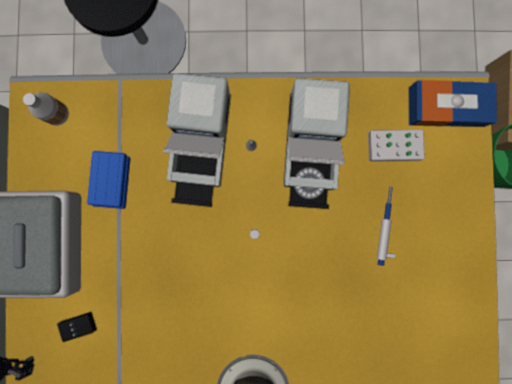

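The loaded analyser is the right one in the top view: housing around (320,108), disc at (309,183), black panel at (309,200). I'll enlarge both views.

```bash
python3 - <<'E'
import cv2
a=cv2.imread("pics/top0.png")[70:220,265:375]; cv2.imwrite("pics/c1.png",cv2.resize(a,None,fx=4,fy=4,interpolation=cv2.INTER_CUBIC))
a=cv2.imread("pics/scene0.png")[195:315,200:380]; cv2.imwrite("pics/c2.png",cv2.resize(a,None,fx=4,fy=4,interpolation=cv2.INTER_CUBIC))
E
```

```text
(no output)
```

View pics/c1.png

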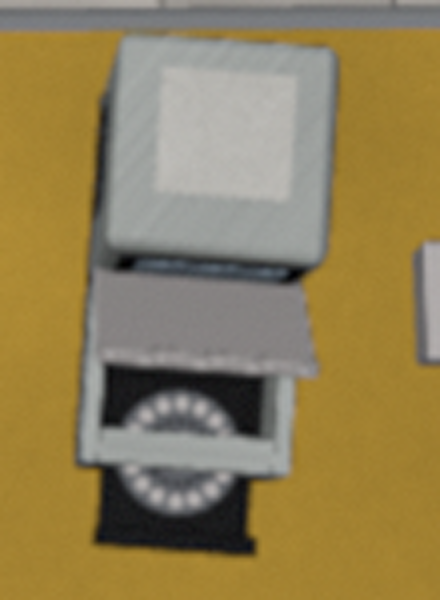

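View pics/c2.png

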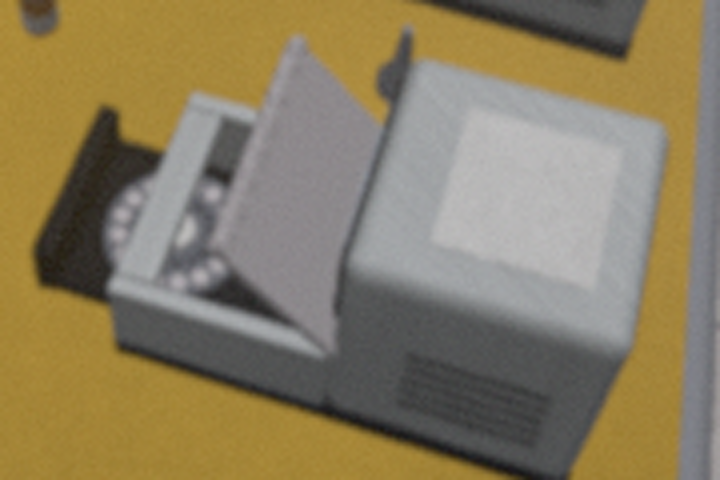

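Crop 1 shows the housing top corners at (120,37), (338,47), (326,266) and (105,247). The panel's outer edge runs (95,543)-(255,552), the chamber's front top edge (80,465)-(288,474) and the lid's free edge (98,362)-(318,375). In crop 2 the lid's free corners are at (298,38) and (222,240).

```bash
cat >h.py <<'E'
import numpy as np,cv2
from bench import arm, get_image, get_calibration, job_done
def ray(n,p,c=None):
    c=c or get_calibration(n); R=cv2.Rodrigues(c["rvec"])[0]
    u=cv2.undistortPoints(np.array([[p]],float),c["K"],c["D"])[0,0]
    return -R.T@c["tvec"], R.T@np.array([u[0],u[1],1])
def onz(n,p,z):
    o,d=ray(n,p); return o+d*(z-o[2])/d[2]
def tri(n1,p1,n2,p2):
    (a,d),(b,e)=ray(n1,p1),ray(n2,p2)
    s=np.linalg.lstsq(np.c_[d,-e],b-a,rcond=None)[0]
    return (a+s[0]*d+b+s[1]*e)/2, np.linalg.norm(a+s[0]*d-b-s[1]*e)
E
python3 - <<'E'
from h import *
np.set_printoptions(precision=1,suppress=True)
T=lambda x,y:((x+.5)/4-.5+265,(y+.5)/4-.5+70)
S=lambda x,y:((x+.5)/4-.5+200,(y+.5)/4-.5+195)
print("cam",ray("top",(0,0))[0],ray("scene",(0,0))[0])
for n,p,z in [("BL",(120,37),190),("BR",(338,47),190),("FR",(326,266),190),("FL",(105,247),190),("cL",(80,465),86),("cR",(288,474),86),("pL",(95,543),67),("pR",(255,552),67)]: print(n,onz("top",T(*p),z))
for n,p,z in [("BR",(632,350),190),("BL",(668,125),190),("FL",(415,58),190),("FR",(345,265),190),("cL",(190,95),86),("cR",(110,280),86),("pL",(105,108),67),("pR",(38,250),67)]: print("s",n,onz("scene",S(*p),z))
print("lidL",tri("top",T(98,362),"scene",S(298,38)),"lidR",tri("top",T(318,375),"scene",S(222,240)))
for p in [(254.5,234)]: print("vial",onz("top",p,60))
print("cone",onz("top",(251.5,145),70))
E
```

```text
cam [ 526.1   -6.1 1443.2] [ 757.7 -628.1  872.8]
BL [ 887.8 -121.4  190. ]
BR [ 880.1 -267.5  190. ]
FR [ 732.1 -255.6  190. ]
FL [ 746. -109.  190.]
cL [607.8 -97.3  86. ]
cR [ 599.9 -245.7   86. ]
pL [ 552.6 -108.6   67. ]
pR [ 544.8 -224.    67. ]
s BR [ 880.  -266.4  190. ]
s BL [ 889.7 -126.9  190. ]
s FL [ 746.8 -116.   190. ]
s FR [ 733.3 -254.9  190. ]
s cL [ 609.6 -102.7   86. ]
s cR [ 597.8 -241.4   86. ]
s pL [ 554.9 -113.6   67. ]
s pR [ 545.6 -223.4   67. ]
lidL (array([ 674.4, -104.1,  169.6]), np.float64(5.286318347723652)) lidR (array([ 663.9, -250.2,  176.9]), np.float64(6.31857124038416))
vial [471.2 -10.2  60. ]
cone [728.3  -4.2  70. ]
```

```bash
cat >>h.py <<'E'
from scipy.spatial.transform import Rotation as Ro
np.set_printoptions(precision=3,suppress=True)
YAW=-0.075; u=np.array([np.cos(YAW),np.sin(YAW),0])
def down(yaw=YAW,pitch=0): # tool x along u; pitch tilts tool z toward +u
    x=np.array([np.cos(yaw),np.sin(yaw),0]); z=np.array([0,0,-1.])
    R=np.c_[x,np.cross(z,x),z]
    return Ro.from_matrix(R)*Ro.from_euler('y',pitch)
def to(p,R=None):
    s=arm.read_state(); C=Ro.from_quat(s["ee_rot"]); R=R or down()
    print("pos",s["position"],"F",s["contact_force"],"t",s["clock"],"-> row",C.inv().apply(np.array(p)-s["position"]),(C.inv()*R).as_rotvec())
E
python3 -c "
from h import *
to((490,-163,224))"
```

```text
pos [181.422 597.533 223.329] F [ 0.251 -0.183 -0.857] t 0.1 -> row [516.313 638.007   0.649] [ 0.002  0.    -0.22 ]
```

```bash
R='516 638 0 0 0 -0.22'; python3 jog.py '516 638 0 0 0 -0.22;516 638 0 0 0 -0.22;516 638 0 0 0 -0.22;516 638 0 0 0 -0.22;516 638 0 0 0 -0.22;516 638 0 0 0 -0.22;516 638 0 0 0 -0.22;516 638 0 0 0 -0.22;516 638 0 0 0 -0.22;516 638 0 0 0 -0.22' 0; python3 -c "
from h import *
to((490,-163,224))"
```

```text
clock: 1.1
position: [369.5, 132.7, 224.4]
ee_rot: [0.999, -0.037, 0.0, -0.0]
contact_force: [0.8, 0.7, 0.3]
gripper_width: 0.1
grasp_force: 0.0
pos [369.468 132.686 224.406] F [0.766 0.708 0.26 ] t 1.1 -> row [142.043 285.975   0.306] [-0.001 -0.     0.001]
```

```bash
python3 jog.py '142 286 0 0 0 0;142 286 0 0 0 0;142 286 0 0 0 0;142 286 0 0 0 0;142 286 0 0 0 0;142 286 0 0 0 0;142 286 0 0 0 0;142 286 0 0 0 0;142 286 0 0 0 0'; python3 - <<'E'
from h import *
to((504,-163.9,52))
c=get_calibration("wrist"); im=get_image("wrist"); cv2.imwrite("pics/w0.png",im)
for n,q in [("face top",(549.3,-167.3,67)),("L",(549.3+57.8*.075,-167.3+57.8,67)),("R",(549.3-57.8*.075,-167.3-57.8,67))]:
    print(n,cv2.projectPoints(np.array([q],float),c["rvec"],c["tvec"],c["K"],c["D"])[0].ravel())
E
```

```text
clock: 2.0
position: [489.1, -161.2, 223.6]
ee_rot: [0.999, -0.038, -0.001, -0.0]
contact_force: [0.1, 0.3, -0.1]
gripper_width: 0.0
grasp_force: 0.0
pos [ 489.114 -161.224  223.6  ] F [ 0.098  0.306 -0.085] t 2.0 -> row [ 15.334   1.597 171.573] [-0.     0.002 -0.001]
face top [258.509 121.876]
L [203.16  122.009]
R [313.845 121.883]
```

View pics/w0.png

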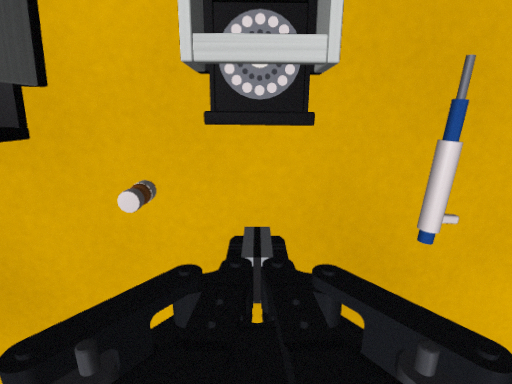

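The wrist view shows the panel edge running (204,124)-(314,124), as predicted, so position and yaw are right. The vial at (135,195) is well clear. Next I descend.

```bash
python3 jog.py '15 1.6 171 0 0 0;15 1.6 171 0 0 0;15 1.6 171 0 0 0;15 1.6 171 0 0 0;15 1.6 171 0 0 0'; python3 - <<'E'
from h import *
c=get_calibration("wrist"); print("cam",ray("wrist",(256,192),c)[0])
to(np.array([593.8,-170.8,52])-11*u)
E
```

```text
clock: 2.55
position: [501.9, -162.3, 50.3]
ee_rot: [0.999, -0.037, -0.004, -0.0]
contact_force: [-0.1, -0.4, 0.4]
gripper_width: -0.3
grasp_force: 0.0
cam [ 570.043 -166.808  199.644]
pos [ 501.861 -162.343   50.292] F [-0.089 -0.446  0.381] t 2.55 -> row [81.295  1.7   -2.347] [0.    0.008 0.002]
```

Camera housing may come near the lid, so I'll tilt the tool (tips forward, wrist back) before pushing.

```bash
python3 jog.py '0 0 -7 0 0.35 0;0 0 -7 0 0.35 0;0 0 -7 0 0.35 0;0 0 -7 0 0.35 0'; python3 - <<'E'
from h import *
D=down(YAW,.35)
to(np.array([549.3,-167.3,57])-16*u,D)
to(np.array([593.8,-170.8,57])-16*u,D)
E
```

```text
clock: 2.95
position: [501.7, -163.1, 61.4]
ee_rot: [0.984, -0.036, 0.174, 0.007]
contact_force: [-0.7, -0.1, -0.5]
gripper_width: -0.1
grasp_force: 0.0
pos [ 501.744 -163.13    61.367] F [-0.731 -0.062 -0.453] t 2.95 -> row [28.325  0.654 14.961] [-0.     0.001  0.002]
pos [ 501.744 -163.13    61.367] F [-0.731 -0.062 -0.453] t 2.95 -> row [70.267  0.896 30.233] [-0.     0.001  0.002]
```

```bash
python3 jog.py '20 0.6 12 0 0 0;28 0.7 15 0 0 0;35 0.8 17.5 0 0 0;42 0.8 20 0 0 0;49 0.8 22.5 0 0 0;56 0.9 25 0 0 0;63 0.9 27.6 0 0 0;66 0.9 28.7 0 0 0;66 0.9 28.7 0 0 0'; python3 -c "
from h import *
to(np.array([593.8,-170.8,57])-16*u,down(YAW,.35))"
```

```text
clock: 3.85
position: [578.6, -169.9, 57.8]
ee_rot: [0.984, -0.036, 0.176, 0.006]
contact_force: [0.7, 1.5, 3.7]
gripper_width: -0.3
grasp_force: 1.8
pos [ 578.571 -169.87    57.784] F [0.718 1.476 3.661] t 3.85 -> row [-0.97  -0.214  0.477] [-0.    -0.004  0.001]
```

```bash
python3 jog.py '2 0 0.7 0 0 0;4 0 1.4 0 0 0;4 0 1.4 0 0 0' | head -4;  python3 jog.py '2 0 0.7 0 0 0;4 0 1.4 0 0 0;4 0 1.4 0 0 0' | head -4
```

```text
clock: 4.15
position: [582.1, -170.2, 57.7]
ee_rot: [0.984, -0.036, 0.176, 0.006]
contact_force: [0.3, 2.2, 6.6]
clock: 4.45
position: [586.1, -170.6, 57.7]
ee_rot: [0.984, -0.036, 0.176, 0.006]
contact_force: [-1.0, 0.8, 6.3]
```

```bash
 python3 jog.py '2 0 0.7 0 0 0;4 0 1.4 0 0 0;4 0 1.4 0 0 0' | head -4
```

```text
clock: 4.75
position: [590.1, -170.9, 57.7]
ee_rot: [0.984, -0.037, 0.175, 0.006]
contact_force: [-1.4, 0.8, 7.1]
```

```bash
python3 - <<'E'
from h import *
a=get_image("wrist"); b=get_image("scene")[190:310,190:350]
b=cv2.resize(b,(512,384),interpolation=cv2.INTER_CUBIC); a=cv2.resize(a,(280,210))
b=np.vstack([b,np.zeros((210,512,3),np.uint8)]); b[384:,:280]=a
cv2.imwrite("pics/p1.png",b)
E
```

```text
(no output)
```

View pics/p1.png

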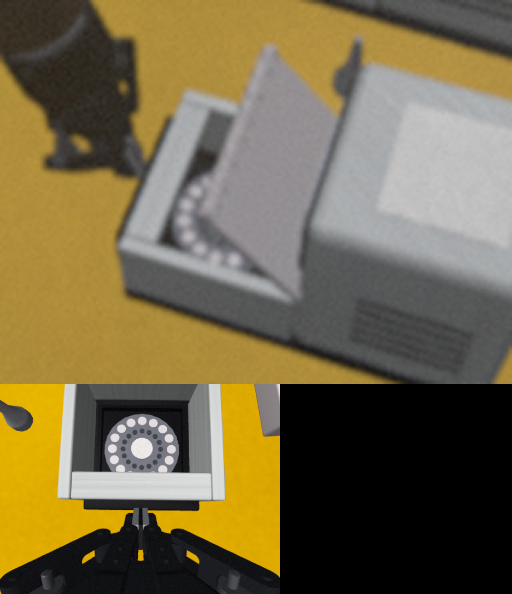

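The tray is nearly home, with only a thin black strip of panel left in front of the chamber at inset (85-198,505). I'll keep pushing until the stop gives a clear force.

```bash
for i in 1; do python3 jog.py '2 0 0.7 0 0 0;3 0 1.1 0 0 0;3 0 1.1 0 0 0' | head -4;done
```

```text
clock: 5.15
position: [590.3, -171.0, 57.4]
ee_rot: [0.984, -0.037, 0.173, 0.006]
contact_force: [-10.0, 4.8, 14.7]
```

```bash
python3 jog.py '2 0 0.7 0 0 0;3 0 1.1 0 0 0;3 0 1.1 0 0 0' | head -4
```

```text
clock: 5.45
position: [590.5, -171.1, 57.2]
ee_rot: [0.985, -0.037, 0.17, 0.006]
contact_force: [-19.0, 8.5, 25.0]
```

The tray is against its stop (position no longer changes, force rising). I'll back off and raise upright.

```bash
python3 jog.py '-25 0 -9 0 0 0;-60 0 -22 0 0 0;-60 0 -22 0 0 0'; python3 - <<'E'
from h import *
h=np.array([736.9,-181.7,0])
to([545,-168,240])
E
```

```text
clock: 5.75
position: [524.2, -166.8, 54.3]
ee_rot: [0.985, -0.038, 0.169, 0.006]
contact_force: [0.5, -0.3, -0.1]
gripper_width: 0.5
grasp_force: 0.0
pos [ 524.153 -166.827   54.277] F [ 0.474 -0.294 -0.147] t 5.75 -> row [  81.752   -0.493 -168.064] [ 0.    -0.341 -0.002]
```

```bash
python3 jog.py '82 -0.5 -168 0 -0.341 0;82 -0.5 -168 0 -0.341 0;82 -0.5 -168 0 -0.341 0;82 -0.5 -168 0 -0.341 0;82 -0.5 -168 0 -0.341 0;82 -0.5 -168 0 -0.341 0'; python3 - <<'E'
from h import *
h=np.array([736.9,-181.7,0])
to(h-42*u+[0,0,240])
T=get_image("top"); S=get_image("scene")
a=cv2.resize(T[100:200,265:375],(440,400),interpolation=cv2.INTER_CUBIC)
b=cv2.resize(S[195:295,220:330],(352,320),interpolation=cv2.INTER_CUBIC)
o=np.zeros((400,792,3),np.uint8); o[:,:440]=a; o[:320,440:]=b
cv2.imwrite("pics/p2.png",o)
E
```

```text
clock: 6.35
position: [555.4, -168.4, 250.1]
ee_rot: [0.999, -0.037, 0.012, 0.001]
contact_force: [0.2, -0.4, -0.3]
gripper_width: 0.0
grasp_force: 0.0
pos [ 555.442 -168.419  250.139] F [ 0.231 -0.372 -0.34 ] t 6.35 -> row [139.666  -0.153  13.431] [ 0.001 -0.024  0.002]
```

View pics/p2.png

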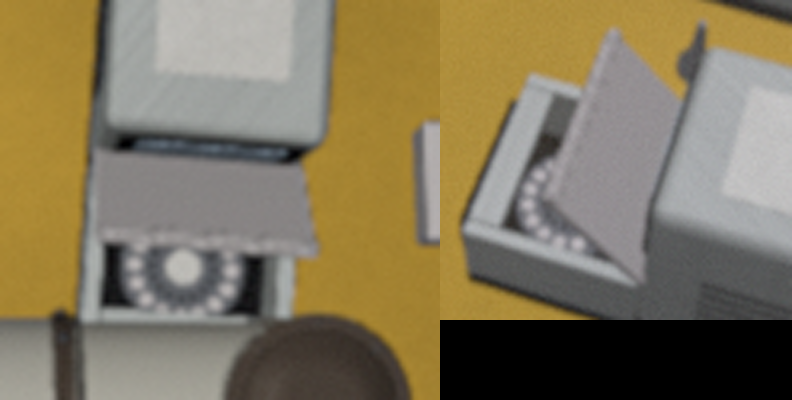

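The tray is home, the disc is seated at (182,267) and the lid is still half open with its free edge at (100,235)-(318,250). Next I go over the lid.

```bash
python3 jog.py '139 0 10 0 -0.02 0;139 0 10 0 -0.02 0;139 0 10 0 -0.02 0;139 0 10 0 -0.02 0'; python3 - <<'E'
from h import *
h=np.array([736.9,-181.7,17])
for s,z in [(-42,185),(-41,155),(-52,145),(-63,132),(-71,117),(-78,100),(-80,92)]: to(h+s*u+[0,0,z])
E
```

```text
clock: 6.85
position: [691.4, -177.7, 226.1]
ee_rot: [0.999, -0.037, -0.01, -0.001]
contact_force: [-0.2, 0.6, -1.2]
gripper_width: -0.1
grasp_force: 0.0
pos [ 691.359 -177.693  226.149] F [-0.206  0.601 -1.233] t 6.85 -> row [ 4.193  0.604 24.07 ] [-0.001  0.02   0.   ]
pos [ 691.359 -177.693  226.149] F [-0.206  0.601 -1.233] t 6.85 -> row [ 5.789  0.628 54.044] [-0.001  0.02   0.   ]
pos [ 691.359 -177.693  226.149] F [-0.206  0.601 -1.233] t 6.85 -> row [-5.009  0.633 64.261] [-0.001  0.02   0.   ]
pos [ 691.359 -177.693  226.149] F [-0.206  0.601 -1.233] t 6.85 -> row [-15.749   0.64   77.477] [-0.001  0.02   0.   ]
pos [ 691.359 -177.693  226.149] F [-0.206  0.601 -1.233] t 6.85 -> row [-23.448   0.65   92.633] [-0.001  0.02   0.   ]
pos [ 691.359 -177.693  226.149] F [-0.206  0.601 -1.233] t 6.85 -> row [-30.109   0.661 109.769] [-0.001  0.02   0.   ]
pos [ 691.359 -177.693  226.149] F [-0.206  0.601 -1.233] t 6.85 -> row [-31.949   0.667 117.807] [-0.001  0.02   0.   ]
```

```bash
python3 jog.py '4 0.6 24 0 0.02 0;5 0.6 34 0 0.02 0;5 0.6 44 0 0.02 0;5 0.6 54 0 0.02 0;-5 0.6 64 0 0.02 0;-5 0.6 64 0 0.02 0'; python3 - <<'E'
from h import *
h=np.array([736.9,-181.7,17])
for s,z in [(-63,132),(-71,117),(-78,100),(-80,92)]: to(h+s*u+[0,0,z])
E
```

```text
clock: 7.45
position: [681.9, -178.0, 168.2]
ee_rot: [0.999, -0.038, 0.003, -0.0]
contact_force: [0.1, -0.3, 0.2]
gripper_width: 0.3
grasp_force: 0.0
pos [ 681.928 -178.026  168.214] F [ 0.098 -0.283  0.153] t 7.45 -> row [-8.012 -0.445 19.171] [-0.    -0.005 -0.   ]
pos [ 681.928 -178.026  168.214] F [ 0.098 -0.283  0.153] t 7.45 -> row [-16.094  -0.437  34.127] [-0.    -0.005 -0.   ]
pos [ 681.928 -178.026  168.214] F [ 0.098 -0.283  0.153] t 7.45 -> row [-23.186  -0.429  51.088] [-0.    -0.005 -0.   ]
pos [ 681.928 -178.026  168.214] F [ 0.098 -0.283  0.153] t 7.45 -> row [-25.23   -0.425  59.077] [-0.    -0.005 -0.   ]
```

```bash
python3 jog.py '-4 0 10 0 0 0;-8 0 19 0 0 0;-12 0 27 0 0 0;-16 0 34 0 0 0;-20 0 42 0 0 0;-23 0 50 0 0 0;-23 0 50 0 0 0'; python3 - <<'E'
from h import *
to(np.array([736.9,-181.7,17])-80*u+[0,0,92])
S=get_image("scene")
cv2.imwrite("pics/p3.png",cv2.resize(S[170:310,190:370],(720,560),interpolation=cv2.INTER_CUBIC))
E
```

```text
clock: 8.15
position: [660.0, -176.4, 117.4]
ee_rot: [0.999, -0.038, 0.003, -0.0]
contact_force: [-0.7, 0.0, -0.8]
gripper_width: 0.2
grasp_force: 0.0
pos [ 660.028 -176.419  117.426] F [-0.688  0.034 -0.781] t 8.15 -> row [-2.999 -0.49   8.409] [-0.    -0.006 -0.   ]
```

View pics/p3.png

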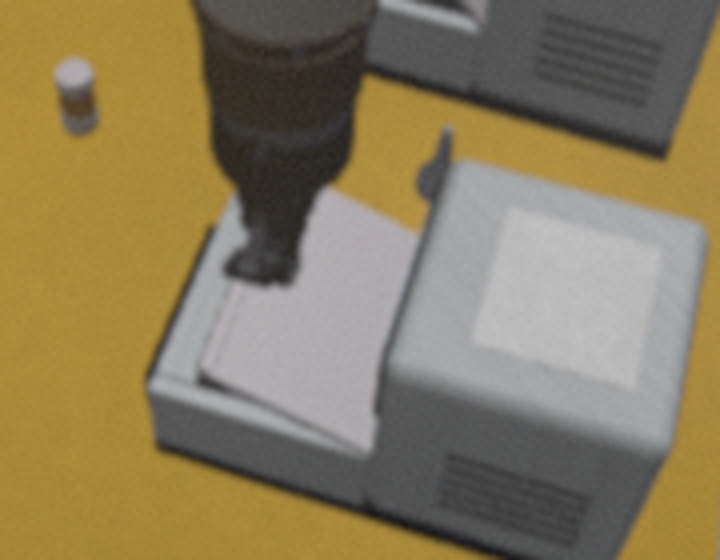

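The fingertips are on the lid around (255,275). It is nearly shut, with the free edge at (205,375) slightly above the chamber. I'll keep pressing.

```bash
python3 jog.py '-2 0 5 0 0 0;-3 0 9 0 0 0;-3 0 11 0 0 0;-3 0 11 0 0 0' | sed -n '1,4p'
```

```text
clock: 8.6
position: [658.2, -176.3, 107.8]
ee_rot: [0.999, -0.037, 0.004, 0.0]
contact_force: [0.8, 0.3, -0.1]
```

```bash
python3 jog.py '0 0 2 0 0 0;0 0 3 0 0 0;0 0 3 0 0 0' | sed -n '1,4p'
```

```text
clock: 8.9
position: [658.5, -176.4, 105.1]
ee_rot: [0.999, -0.037, 0.004, 0.0]
contact_force: [-0.7, 0.1, -1.2]
```

```bash
python3 jog.py '0 0 2 0 0 0;0 0 4 0 0 0;0 0 4 0 0 0' | sed -n '2,4p'
```

```text
position: [658.4, -176.4, 100.8]
ee_rot: [0.999, -0.037, 0.004, 0.0]
contact_force: [-0.1, -1.1, 0.9]
```

```bash
python3 jog.py '0 0 2 0 0 0;0 0 3 0 0 0;0 0 3 0 0 0' | sed -n '2,4p'
```

```text
position: [658.4, -176.4, 97.9]
ee_rot: [0.999, -0.037, 0.004, 0.0]
contact_force: [0.3, -0.5, 0.6]
```

```bash
python3 - <<'E'
from h import *
S=get_image("scene"); W=get_image("wrist")
o=np.zeros((384,792,3),np.uint8)
o[:384,:440]=cv2.resize(S[205:301,225:335],(440,384),interpolation=cv2.INTER_CUBIC)
o[:264,440:]=cv2.resize(W,(352,264))
cv2.imwrite("pics/p4.png",o)
E
```

```text
(no output)
```

View pics/p4.png

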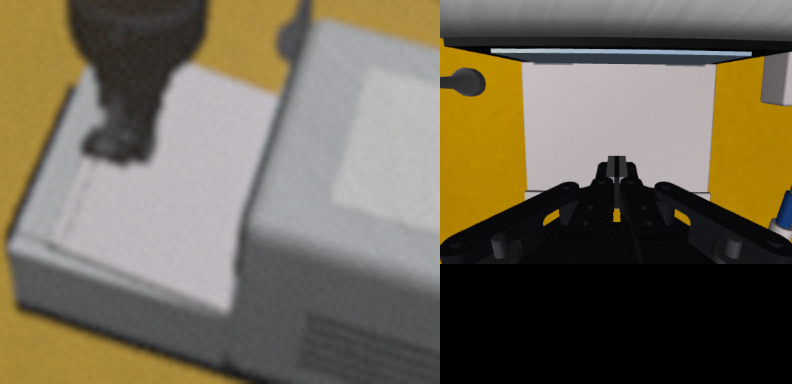

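The lid is almost flat, with a thin gap remaining at its side edge (60,245)-(230,310). I'll press on until the force rises.

```bash
python3 jog.py '0 0 2 0 0 0;0 0 4 0 0 0;0 0 4 0 0 0' | sed -n '2,4p'
```

```text
position: [658.4, -176.4, 93.9]
ee_rot: [0.999, -0.037, 0.004, 0.0]
contact_force: [0.2, -0.1, -0.7]
```

```bash
python3 jog.py '0 0 2 0 0 0;0 0 3 0 0 0;0 0 3 0 0 0' | sed -n '2,4p'
```

```text
position: [658.5, -176.4, 91.0]
ee_rot: [0.999, -0.037, 0.004, 0.0]
contact_force: [-0.1, 0.2, 0.4]
```

```bash
python3 jog.py '0 0 1 0 0 0;0 0 2 0 0 0;0 0 2 0 0 0' | sed -n '2,4p'
```

```text
position: [658.5, -176.4, 89.0]
ee_rot: [0.999, -0.037, 0.004, 0.0]
contact_force: [-0.9, 0.3, -0.2]
```

```bash
python3 - <<'E'
from h import *
s=arm.read_state(); c=get_calibration("wrist"); im=get_image("wrist")
R=Ro.from_quat(s["ee_rot"]); o=s["position"]; print(o,s["gripper_width"],s["contact_force"],s["joint_efforts"])
for d in (-13,0,17): print(d,cv2.projectPoints(np.array([o+R.apply([0,0,d])]),c["rvec"],c["tvec"],c["K"],c["D"])[0].ravel())
hsv=cv2.cvtColor(im,cv2.COLOR_BGR2HSV); m=(hsv[...,1]<40)&(hsv[...,2]>120)
cam=ray("wrist",(256,192),c)[0]; print("cam",cam)
for r in range(80,300,20):
    x=np.where(m[r,100:420])[0]+100
    if len(x)<10: continue
    P=[]
    for q in (x[0],x[-1]):
        a,d=ray("wrist",(q,r),c); P.append(a+d*(92.5-a[2])/d[2])
    w=np.linalg.norm(P[1]-P[0]); print(r,x[0],x[-1],"w",w,"z if 150:",cam[2]-(cam[2]-92.5)*150/w,P[0])
cv2.imwrite("pics/w5.png",im)
E
```

```text
[ 658.511 -176.406   89.043] -0.10613727190873316 [-0.868  0.262 -0.195] [  0.051 -46.449  16.76    3.699   0.075  -0.   ]
-13 [257.596 247.628]
0 [257.514 237.431]
17 [257.424 226.246]
cam [ 724.209 -180.788  239.526]
100 112 409 w 147.4527814594321 z if 150: 89.9601479087764 [ 738.563 -109.955   92.5  ]
120 114 407 w 147.83663725038136 z if 150: 90.34849450187679 [ 728.952 -109.072   92.5  ]
140 115 404 w 148.27027520017865 z if 150: 90.78478681429908 [ 719.072 -107.625   92.5  ]
160 117 402 w 148.75955414373223 z if 150: 91.27400659831429 [ 708.818 -106.635   92.5  ]
180 119 399 w 148.7668070480031 z if 150: 91.28123442088005 [ 698.204 -105.592   92.5  ]
200 121 397 w 149.36320722506895 z if 150: 91.87317012795549 [ 687.202 -104.49    92.5  ]
220 123 394 w 149.4639342618097 z if 150: 91.97267686026134 [ 675.782 -103.327   92.5  ]
240 125 392 w 150.18048448525212 z if 150: 92.67669390231057 [ 663.909 -102.097   92.5  ]
260 127 389 w 150.38739635529367 z if 150: 92.87873834593825 [ 651.545 -100.795   92.5  ]
280 368 387 w 11.254874799482147 z if 150: -1719.9759522773984 [ 628.194 -239.011   92.5  ]
```

```bash
python3 - <<'E'
from h import *
S=get_image("scene")
o=np.zeros((600,800,3),np.uint8)
for i,n in enumerate(("w0","w5")):
    o[:300,i*400:i*400+400]=cv2.resize(cv2.imread(f"pics/{n}.png")[205:280,207:307],(400,300),interpolation=cv2.INTER_CUBIC)
o[300:,:400]=cv2.resize(S[210:285,225:325],(400,300),interpolation=cv2.INTER_CUBIC)
o[300:,400:]=cv2.resize(cv2.imread("pics/w5.png"),(400,300))
cv2.imwrite("pics/p6.png",o)
E
```

```text
(no output)
```

View pics/p6.png

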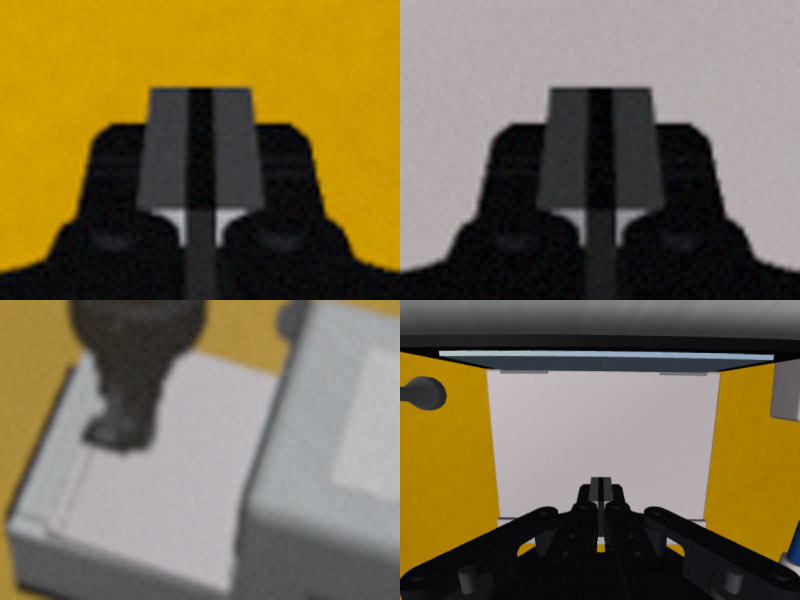

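The pads are not clipped, and the lid looks flush or very nearly so. I'll work out where the tip edge (row 227) lies in the tool frame.

```bash
python3 - <<'E'
from h import *
s=arm.read_state(); c=get_calibration("wrist"); R=Ro.from_quat(s["ee_rot"]); o=s["position"]
for x in (0,4,11):
  for d in (-10,-5,0,5,10,17): print(x,d,cv2.projectPoints(np.array([o+R.apply([x,0,d])]),c["rvec"],c["tvec"],c["K"],c["D"])[0].ravel())
E
python3 jog.py '0 0 1 0 0 0;0 0 2 0 0 0;0 0 2 0 0 0' | sed -n '2,4p'
```

```text
0 -10 [257.54 245.16]
0 -5 [257.51  241.193]
0 0 [257.481 237.461]
0 5 [257.453 233.943]
0 10 [257.427 230.622]
0 17 [257.394 226.271]
4 -10 [257.546 238.295]
4 -5 [257.515 234.511]
4 0 [257.486 230.952]
4 5 [257.458 227.599]
4 10 [257.432 224.434]
4 17 [257.398 220.292]
11 -10 [257.557 226.038]
11 -5 [257.525 222.588]
11 0 [257.495 219.346]
11 5 [257.466 216.294]
11 10 [257.44  213.416]
11 17 [257.405 209.652]
position: [658.6, -176.4, 87.1]
ee_rot: [0.999, -0.037, 0.004, 0.0]
contact_force: [0.4, -0.0, -0.1]
```

The picture fits tips sitting about 10 mm behind the stated TCP, so contact should be solid at a TCP height near 81-83. I'll continue in small steps.

```bash
python3 jog.py '0 0 1 0 0 0;0 0 2 0 0 0;0 0 2 0 0 0' | sed -n '2,4p'
```

```text
position: [658.6, -176.4, 85.7]
ee_rot: [0.999, -0.037, 0.004, 0.0]
contact_force: [-1.5, 0.5, 3.3]
```

```bash
python3 jog.py '0 0 1 0 0 0;0 0 2 0 0 0;0 0 2 0 0 0' | sed -n '2,4p'
```

```text
position: [658.6, -176.4, 85.5]
ee_rot: [0.999, -0.037, 0.005, 0.0]
contact_force: [-4.5, 2.7, 9.9]
```

```bash
python3 jog.py '0 0 1 0 0 0;0 0 2 0 0 0;0 0 2 0 0 0' | sed -n '2,4p'
```

```text
position: [658.6, -176.5, 85.4]
ee_rot: [0.999, -0.037, 0.005, 0.001]
contact_force: [-7.2, 3.1, 16.2]
```

The lid is on its stop: height constant, force rising to 16 N. I'll lift away and check numerically.

```bash
python3 jog.py '0 0 -10 0 0 0;0 0 -50 0 0 0;0 0 -100 0 0 0;0 0 -140 0 0 0;0 0 -140 0 0 0;0 0 -140 0 0 0'|sed -n '1,4p'; python3 - <<'E'
from h import *
c=get_calibration("wrist"); im=get_image("wrist"); cv2.imwrite("pics/w6.png",im)
g=im.astype(int); hsv=cv2.cvtColor(im,cv2.COLOR_BGR2HSV); m=(hsv[...,1]<40)&(hsv[...,2]>120)
cam=ray("wrist",(256,192),c)[0]
for r in range(100,230,15):
    x=np.where(m[r,130:390])[0]+130
    if len(x)<10: continue
    P=[a+d*(92.5-a[2])/d[2] for a,d in (ray("wrist",(q,r),c) for q in (x[0],x[-1]))]
    w=np.linalg.norm(P[1]-P[0]); print(r,x[0],x[-1],"w",w,P[0][0])
E
```

```text
clock: 12.4
position: [657.9, -176.2, 222.1]
ee_rot: [0.999, -0.038, 0.006, -0.0]
contact_force: [-0.9, -0.9, -0.2]
115 182 336 w 146.83022126665097 732.3677307881651
130 183 335 w 146.71120765469743 718.3902384155147
145 183 334 w 147.59057541377877 704.1469672918998
160 184 333 w 147.52031346801954 689.4673144947172
175 185 331 w 146.46261886963862 674.4062308945347
190 186 330 w 146.4181235476844 658.9417570124004
205 187 329 w 146.39390875293077 643.050404223137
220 189 326 w 143.24393176499336 626.6295969857858
```

```bash
python3 -c "
from bench import arm, get_image, get_calibration, job_done
print(job_done())"
```

```text
the job is handed in; nothing more can be done
None
```

I pushed the loaded analyser's tray home against its stop, then pressed its lid shut against its stop; the job was handed in at about 12.5 s with the arm clear. I saw the disc seated after the tray push but couldn't see it once the lid was shut, and I didn't aim at or notice touching anything else.

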